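Clear the doorway and latch the oxide cabinet

ROBOT

A 6-joint arm with a two-finger parallel gripper is mounted at the origin on the work surface. World frame = base frame: x ahead of the robot, y to its left, z up, the work surface at z = 0. Lengths are in m, angles in rad, forces in N, time in s.
With the tool pointing down it reaches from about 0.225 to 0.875 m from the base axis. Payload 3.4 kg.
Tool frame: the origin (TCP) lies on the centre line of the jaws, within the pads' length; the fingertips stand 17 mm ahead of it and the grasp point (between the pads) lies 2 mm behind it; z points along the fingers, y is the line along which they close (so a half turn about z gives the same grasp; the last joint's range is limited). The gripper opens to 85 mm and grips with 20 to 120 N. Pads are 22 mm wide; open, the fingers measure 114 mm over their backs; the gripper's body (76 mm by 85 mm) begins 54 mm behind the grasp point. The pads swing forward as they close: fully open they stand 13 mm farther back than shut.
Start: joints at [1.028, 0.276, 1.505, -0, 1.361, -0.121], TCP at [0.235, 0.525, 0.248] pointing down, gripper open.
Joint ranges: [-2.89, 2.89], [-0.75, 2.08], [0.22, 2.7], [-1.18, 4.32], [0.11, 2.71], [-2.7, 2.7]. Speed limits (rad/s): [2.57, 2.57, 3.14, 3.14, 3.14, 3.14].

INTERFACE

Orientations are given as a unit quaternion [w, x, y, z].
In Python, from rig import manip gives the robot as it stands.
- The arm moves only by the tool move_arm, never from a script. Its argument "steps" is one flat list of numbers, 7 for each row, row after row: the turn, a rotation vector about the world's x, y, z normalised to -1 to 1, where 1 is 360 degrees, then the shift along the world's x, y, z normalised to -1 to 1, where 1 is 1 m, then the opening, from -1 (shut) to 1 (fully open). A call has exactly 10 rows; each row is the pose to reach, as a shift and turn from the pose commanded when the call began, turning the shorter way round; what a row does not reach only later rows make up. A row lasts 1/10 s, in which the tool goes at most 50 mm and 8.59 degrees, less where a joint would pass 70% of its speed; a pose out of reach is approached as far as the arm can. A call with a number of a shift or a turn outside -1 to 1 is refused whole. A call with a gripper value outside its range is refused whole. The fingers move at their own pace and stop on an object; "squeeze" is the grip in N (left out, the last holds). Time passes only in rows, so rows that repeat a pose let the fingers close, or fill a call up. It gives the time, the measured TCP pose, the force, the opening and the grip force at its end, in the units of the state.
- manip.get_state(): the state, without advancing time (a new reading comes with each control period).
- manip.get_image(name): name is "side" or "top" or "wrist"; returns a dict with "pixels" (480x640x3 uint8, blue, green, red), "fx", "fy", "cx", "cy" (pixels), "R" (3x3) and "t" (3): a world point X has camera coordinates R X + t. Camera axes: x right, y down, z forward; pixel columns grow to the right and rows downward; lengths in m; the calibration is good to about 2 mm. A picture is of the moment at which its call begins. There is no depth.
- manip.sign_off(): hands the job in; it is judged then, once.
The state is a dict: "clock": time; "qpos": joint angles; "qd": joint speeds; "effort": joint torques, N m; "position": TCP position; "ee_rot": TCP orientation; "contact_force": force on the tool from outside, world axes, zero at the start; "moment": the same for the moment, N m; "width": finger opening in m; "gripper_force": force on a finger pad.
Only numpy, scipy, OpenCV 4.12 (cv2) and the standard library are available. Lean on these libraries where they do the work, as an engineer would, in place of code of your own. Each camera call takes 0.05 s, during which the arm holds its last target. There are 200 camera calls.

TASK

The small terracotta vase has been left in the way of the steel oxide cabinet's open door. Stand it upright on the wooden ware board, then swing the door shut and press it until its sprung latch snaps in and holds it by itself. Push the door firmly but gently (never more than 25 N, no slamming), do not knock the vase over, and leave the other pots and tools where they are.

Things in the scene. Friction and masses are not known exactly. Their poses are not given: they have to be found in the camera images.
- door (a joint): Door angle, rad: 0 flush with the cabinet's front, grows as it opens towards the robot; starts at 1.2 to 1.5. Vertical hinge at the door's left edge as seen from the robot (cabinet +y). Stays where it is left. Latched it reads between 0.005 and 0.075, by the keeper's setting, which is not known. Unlatched, a sprung push-off pin in the cabinet throws it back to 0.16 or more.
- door_hinge (a point): Point on the fixed vertical hinge axis of the door, 170 mm above the table. Axes are the cabinet's and do not swing: z up, x into the cabinet, y to the hinge side. The closed door runs from here 248 mm along -y.
- leaf: Door leaf, grey steel plate 248 wide, 12 thick, 6 to 200 mm above the table. Origin on the hinge axis at table height, mid-thickness. Swings: leaf runs along its -y, outer (pushing) face looks along its -x. On that face, 226 mm from the hinge: dark latch case 40 x 40, 16 proud, 170 up, with a sloped brass tongue, sprung outwards, 12 mm past the free edge; bar pull 24 proud, 35 to 105 up.
- push_spot (a point): Bare spot of the leaf's outer face, 175 mm from the hinge, 30 below its top. Axes as leaf: push along +x. 1 to 2 N swings it; from 0.16 rad the pin adds 2 to 5 N; then the push rises to 9 to 16 N and drops several N as the tongue snaps in behind the keeper's nose, somewhere at 0.01 to 0.075 rad, to be felt. 1 mm on is a hard rubber stop: force climbs steeply.
- cabinet: Grey steel cabinet fixed on the table, 160 deep (x), 230 wide (y), 200 mm high; open front with small jars. Origin: centre of underside, z up, front looks along -x, front plane x = -80, hinge axis x = -88, y = 118. Steel keeper bracket (strike) on its -y side, y -115 to -148, 155 to 185 up, reaching to x = -130 at most, screwed through a slot anywhere in a 14 mm range along x.
- vase_mid (a point): Centre of the terracotta vase, 50 mm above its foot. Round, 100 mm high, 54 across here (belly nearly straight from 28 to 66 up), neck 28, lip 36, foot 42 mm across, about 0.2 kg, upright. Stands on the table in the door's swing, 85 to 120 mm before the cabinet's front plane and 75 mm or more from the open door.
- vase: The same vase; origin at the centre of its foot.
- board: Wooden ware board fixed on the table right of the cabinet, 180 mm (its x) by 260 mm (its y), 18 mm thick. Origin: centre of its underside, so its upper face is at +18 mm. A corked jar (48 mm across, 70 mm high) already stands on it about 80 mm from the origin towards -y; the half towards +y is free.
- jar: Bystander: white corked jar, 48 mm across, 70 mm high, standing on the board's -y half; origin at its foot.
- mug: Bystander: white mug 76 mm across, far left; origin at its foot.
- bowl: Bystander: terracotta bowl 110 mm across, right, beyond the board; origin at its foot.
- goblet: Bystander: pinkish footed cup, 84 mm across, 95 mm high, left of the cabinet; origin at its foot.
- brush: Bystander: brush lying on the left of the table.
- tin: Bystander: tin 60 mm across, 80 mm high, right of the cabinet; origin at its foot.
- rib: Bystander: flat wooden potter's rib, 90 x 45 x 6 mm, lying near the robot.
Not all that is in view belongs to the job. What is shaped like the vase but yellow is not meant.

How it is judged:
By the outcome, as a careful person would: the job done as asked, in the order asked, and still so for the second after the job is handed in, with the robot touching nothing.
It also fails if it takes over 72 s, if anything falls off the work surface, if the arm or the gripper's body presses on something with over 40 N, if the wrist force passes 120 N, or if a joint passes its speed limit or range.

## Working session

There is one attempt and no reset: what is moved stays moved. The work goes in short steps, Python scripts to look and compute and a tool call to move; the robot and the scene stay as the last step left them, time stands still between calls to the robot, and variables do not carry over. Pictures are saved under pics/ and viewed, at most 10 in all, crops included, and the job is handed in when it is done.

Besides the shell and the picture viewer there is one more tool, called after "Emit:" by a JSON object that holds its "fn" and its "kwargs", one argument or row to a line. move_arm: Moves the arm, as the interface text tells. Scaled input: -1 to 1 covers 1 m each way for a shift and 360 degrees each way for a turn. Its arguments: {"type":"object","properties":{"steps":{"type":"array"},"squeeze":{"type":"number"}},"required":["steps"]}

```bash
mkdir -p pics
cat > h.py <<'E'
import numpy as np, cv2
from rig import manip
def grab(n,f=None):
    d=manip.get_image(n); d['R']=np.array(d['R']);d['t']=np.array(d['t']);d['pixels']=np.array(d['pixels'])
    if f: cv2.imwrite('pics/'+f,d['pixels'])
    return d
def ray(d,u,v):
    r=d['R'].T@np.array([(u-d['cx'])/d['fx'],(v-d['cy'])/d['fy'],1.]); return -d['R'].T@d['t'],r/np.linalg.norm(r)
def onplane(d,u,v,z):
    o,r=ray(d,u,v); return o+r*(z-o[2])/r[2]
def proj(d,X):
    c=d['R']@np.array(X)+d['t']; return np.array([d['fx']*c[0]/c[2]+d['cx'],d['fy']*c[1]/c[2]+d['cy']])
def tri(d1,p1,d2,p2):
    o1,r1=ray(d1,*p1);o2,r2=ray(d2,*p2)
    A=np.stack([r1,-r2],1);s=np.linalg.lstsq(A,o2-o1,rcond=None)[0]
    a,b=o1+s[0]*r1,o2+s[1]*r2
    return (a+b)/2,np.linalg.norm(a-b)
E
python3 - <<'E'
from h import *
for n in('top','side'):
    d=grab(n,n+'0.png');print(n,-d['R'].T@d['t'],d['R'][2],d['fx'])
s=manip.get_state();print(s)
E
```

```text
top [0.34827601 0.06170102 1.46284237] [ 0.13861585  0.00598189 -0.99032816] 535.0882847082939
side [ 0.34098212 -0.68306601  1.04762159] [ 0.17187178  0.61135193 -0.77246936] 514.7739994379947
{'clock': 0.1, 'qpos': array([ 1.02800488e+00,  2.76553707e-01,  1.50600399e+00,  8.36536714e-06,
        1.36074849e+00, -1.20973951e-01]), 'qd': array([-0.00071078, -0.00298866, -0.00199743,  0.00043864, -0.00016712,
       -0.00172283]), 'effort': array([ 2.02811323e-03, -4.17703092e+01, -2.46404225e+01,  2.29066991e-04,
        5.69139433e-03,  2.55960714e-05]), 'position': array([0.23516789, 0.5242116 , 0.24751471]), 'ee_rot': array([-2.83021124e-04,  2.09349375e-01,  9.77840532e-01, -8.08679463e-04]), 'contact_force': array([-0.51985549, -0.07540991, -0.37218585]), 'moment': array([-0.02274949, -0.0023171 , -0.00161659]), 'gripper_force': 0.0, 'width': 0.08535374202755118}
```

View pics/top0.png

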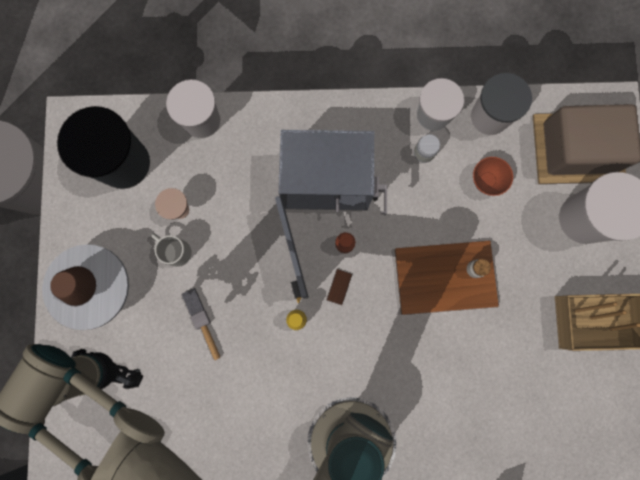

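View pics/side0.png

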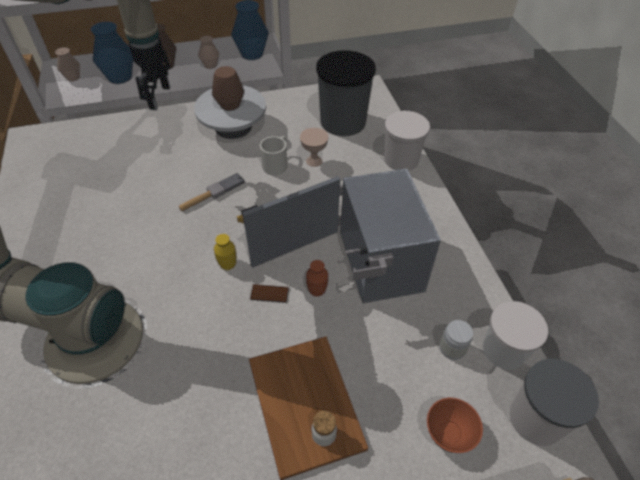

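The top view shows the terracotta vase at about (346,242), the door top edge running (280,200)→(303,295), the cabinet roof around (327,165), the board around (447,277), the jar at (482,267) and the yellow decoy at (297,320). Next I measure these.

Run:
```python
from h import *
T=grab('top');S=grab('side')
def blobs(d,lo,hi,box,n=1):
    m=cv2.inRange(cv2.cvtColor(d['pixels'],cv2.COLOR_BGR2HSV),lo,hi);k=np.zeros_like(m);x0,y0,x1,y1=box;k[y0:y1,x0:x1]=m[y0:y1,x0:x1]
    k=cv2.morphologyEx(k,cv2.MORPH_CLOSE,np.ones((3,3)))
    c=sorted(cv2.findContours(k,0,1)[0],key=cv2.contourArea)[-1];return c
def cen(c):M=cv2.moments(c);return M['m10']/M['m00'],M['m01']/M['m00']
vt=blobs(T,(0,90,40),(12,255,255),(325,225,365,260));vs=blobs(S,(0,90,40),(12,255,255),(295,255,335,300))
print('vase px',cen(vt),cv2.boundingRect(vt),cen(vs),cv2.boundingRect(vs))
print('vase tri',tri(T,cen(vt),S,cen(vs)))
b=blobs(T,(5,90,40),(20,255,255),(385,230,510,320));r=cv2.minAreaRect(b);
print('board',r,[onplane(T,*p,.018).round(4) for p in cv2.boxPoints(r)],onplane(T,*r[0],.018))
p=T['pixels'][110:330,240:400];cv2.imwrite('pics/c1.png',cv2.resize(p,None,fx=2.7,fy=2.7,interpolation=2))
p2=T['pixels'];
q=S['pixels'][160:310,220:450];cv2.imwrite('pics/c2.png',cv2.resize(q,None,fx=3.4,fy=3.4,interpolation=2))
```

```text
vase px (344.7854966483851, 242.07068860450943) (335, 233, 20, 19) (316.7650171179583, 277.9249922191098) (307, 260, 21, 36)
vase tri (array([0.52287771, 0.00416449, 0.04618166]), np.float64(0.0017809565611882564))
board ((446.30511474609375, 277.0595703125), (66.44209289550781, 97.78430938720703), 85.10090637207031) [array([ 0.5073, -0.132 ,  0.018 ]), array([ 0.5236, -0.397 ,  0.018 ]), array([ 0.3454, -0.4   ,  0.018 ]), array([ 0.3295, -0.1395,  0.018 ])] [ 0.42569053 -0.26714701  0.018     ]
```

View pics/c1.png

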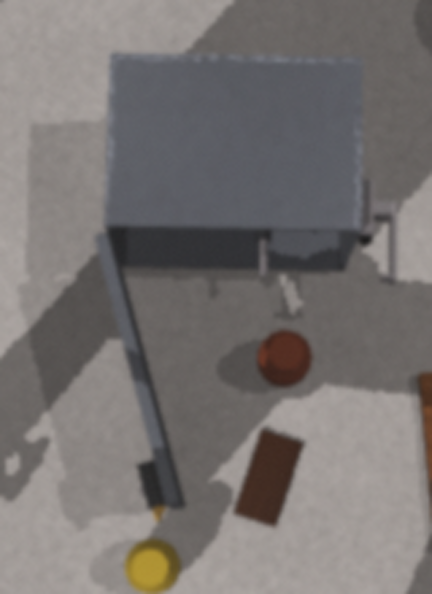

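View pics/c2.png

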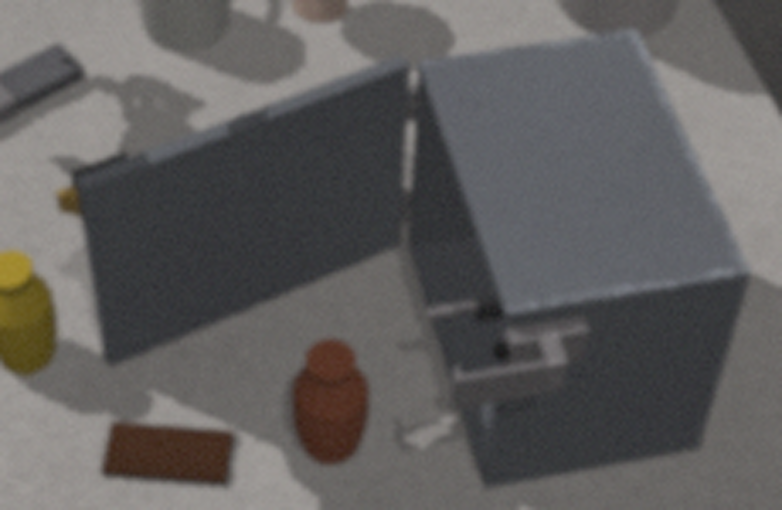

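The crops show the cabinet roof corners, at crop pixels (112,55), (360,60), (362,228) and (107,225). The door top edge runs from (102,236) to about (173,505), with the latch case on its left side. The vase is clear of both.

Run:
```python
from h import *
T=grab('top');W=grab('wrist')
f=lambda u,v,z:onplane(T,240+u/2.7,110+v/2.7,z)
P=np.array([f(*p,.2) for p in[(112,55),(360,60),(362,228),(107,225)]]);print(P)
yv=(P[3]-P[2])[:2]+(P[0]-P[1])[:2];xv=(P[0]-P[3])[:2]+(P[1]-P[2])[:2]
print('sizes',np.linalg.norm(P[3]-P[2]),np.linalg.norm(P[0]-P[3]),'ang y',np.arctan2(-yv[0],yv[1]),'ang x',np.arctan2(xv[1],xv[0]))
c=P.mean(0)[:2];yaw=np.arctan2(-yv[0],yv[1])
x=np.array([np.cos(yaw),np.sin(yaw)]);y=np.array([-x[1],x[0]])
h=c-.088*x+.118*y;print('centre',c,'hinge',h,'front',c-.08*x)
e=f(173,505,.2)[:2];hh=f(102,236,.2)[:2];print('free end',e,'hingepx',hh)
d=e-h;print('len',np.linalg.norm(d),'door',np.arctan2(-d@x,-d@y)) 
v=np.array([.5229,.0042]);print('vase before front',(v-c)@x+.08)
s=manip.get_state();q=s['ee_rot'];from scipy.spatial.transform import Rotation as R
print(R.from_quat(np.r_[q[1:],q[0]]).as_matrix().round(3))
b=np.array([.4257,-.2671]);bx=np.array([.1687,-.0])
```

```text
[[ 0.78433912  0.15712144  0.2       ]
 [ 0.7736148  -0.06756808  0.2       ]
 [ 0.6183801  -0.06353655  0.2       ]
 [ 0.62693534  0.16374105  0.2       ]]
sizes 0.22743856212790617 0.1575429166249547 ang y -0.042631126600192686 ang x -0.034055379900334595
centre [0.70081734 0.04743946] hinge [0.61792624 0.16908266] front [0.62089003 0.05084892]
free end [0.37723829 0.10966227] hingepx [0.6170369  0.16833444]
len 0.24791424585778724 door 1.2861277305735785
vase before front -0.09591290125330511
[[-0.912  0.409 -0.   ]
 [ 0.409  0.912 -0.001]
 [ 0.    -0.001 -1.   ]]
```

Emit:
{"fn": "move_arm", "kwargs": {
  "steps": [0,0,0.0067,0.023,-0.0417,0.01,1,0,0,0.0134,0.046,-0.0834,0.02,1,0,0,0.0201,0.069,-0.125,0.02,1,0,0,0.0268,0.092,-0.167,0.02,1,0,0,0.0335,0.115,-0.2085,0.02,1,0,0,0.0402,0.138,-0.25,0.02,1,0,0,0.0469,0.161,-0.292,0.02,1,0,0,0.0536,0.184,-0.334,0.02,1,0,0,0.0603,0.207,-0.375,0.02,1,0,0,0.067,0.23,-0.417,0.02,1],
  "squeeze": 25
}}

```text
clock: 1.3
position: [0.466, 0.1058, 0.2686]
ee_rot: [0.0, -0.0, 1.0, 0.0]
contact_force: [1.4, 0.6, 0.1]
width: 0.0853
gripper_force: 0.0
```

Emit:
{"fn": "move_arm", "kwargs": {
  "steps": [0,0,0,0.02,-0.035,0,1,0,0,0,0.04,-0.07,0,1,0,0,0,0.058,-0.104,0,1,0,0,0,0.058,-0.104,-0.03,1,0,0,0,0.058,-0.104,-0.06,1,0,0,0,0.058,-0.104,-0.09,1,0,0,0,0.058,-0.104,-0.1,1,0,0,0,0.058,-0.104,-0.1,1,0,0,0,0.058,-0.104,-0.1,1,0,0,0,0.058,-0.104,-0.1,1]
}}

```text
clock: 2.3
position: [0.5247, 0.0036, 0.17]
ee_rot: [0.002, 0.0, 1.0, -0.0]
contact_force: [0.1, 0.4, 1.2]
width: 0.0852
gripper_force: 0.0
```

Run:
```python
from h import *
W=grab('wrist','w1.png');s=manip.get_state();print(s['position'])
print(proj(W,[.523,.004,.1]),proj(W,[.523,.004,.05]))
m=cv2.inRange(cv2.cvtColor(W['pixels'],cv2.COLOR_BGR2HSV),(0,100,30),(12,255,255))
c=sorted(cv2.findContours(m,0,1)[0],key=cv2.contourArea)[-1];print(cv2.boundingRect(c),cv2.contourArea(c))
```

```text
[0.52450871 0.00363925 0.16994503]
[320.92306138 263.72359183] [320.8125403  236.06821837]
(296, 0, 105, 129) 7950.0
```

View pics/w1.png

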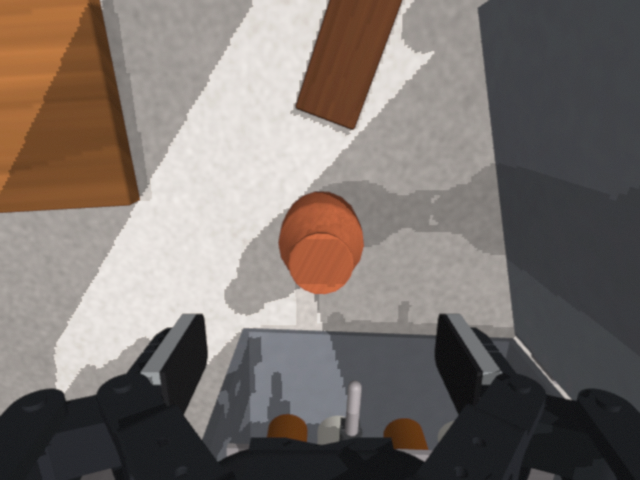

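The wrist view shows the vase lip centred at (321,264), exactly where my estimate projects. I'll descend and grip.

Emit:
{"fn": "move_arm", "kwargs": {
  "steps": [0,0,0,0,0,-0.03,1,0,0,0,0,0,-0.06,1,0,0,0,0,0,-0.09,1,0,0,0,0,0,-0.11,1,0,0,0,0,0,-0.12,1,0,0,0,0,0,-0.12,1,0,0,0,0,0,-0.12,-1,0,0,0,0,0,-0.12,-1,0,0,0,0,0,-0.12,-1,0,0,0,0,0,-0.12,-1],
  "squeeze": 25
}}

```text
clock: 3.35
position: [0.5246, 0.0035, 0.0499]
ee_rot: [0.002, 0.0, 1.0, -0.0]
contact_force: [-0.1, -0.3, 6.0]
width: 0.0525
gripper_force: 26.2
```

Emit:
{"fn": "move_arm", "kwargs": {
  "steps": [0,0,0,0,0,0.01,-1,0,0,0,0,0,0.03,-1,0,0,0,0,0,0.06,-1,0,0,0,0,0,0.08,-1,0,0,0,-0.02,-0.025,0.08,-1,0,0,0,-0.04,-0.055,0.08,-1,0,0,0,-0.06,-0.09,0.08,-1,0,0,0,-0.075,-0.125,0.08,-1,0,0,0,-0.09,-0.16,0.08,-1,0,0,0,-0.1,-0.19,0.08,-1]
}}

```text
clock: 4.35
position: [0.4221, -0.1876, 0.1289]
ee_rot: [-0.0, 0.001, 1.0, -0.0]
contact_force: [0.7, -1.0, -1.7]
width: 0.0526
gripper_force: 27.2
```

Emit:
{"fn": "move_arm", "kwargs": {
  "steps": [0,0,0,-0.002,-0.016,0,-1,0,0,0,-0.002,-0.016,0,-1,0,0,0,-0.002,-0.016,-0.02,-1,0,0,0,-0.002,-0.016,-0.035,-1,0,0,0,-0.002,-0.016,-0.045,-1,0,0,0,-0.002,-0.016,-0.052,-1,0,0,0,-0.002,-0.016,-0.057,-1,0,0,0,-0.002,-0.016,-0.059,-1,0,0,0,-0.002,-0.016,-0.059,-1,0,0,0,-0.002,-0.016,-0.059,-1]
}}

```text
clock: 5.35
position: [0.4217, -0.2025, 0.0697]
ee_rot: [0.0, 0.0, 1.0, -0.0]
contact_force: [-0.4, 0.2, -1.1]
width: 0.0525
gripper_force: 27.2
```

Emit:
{"fn": "move_arm", "kwargs": {
  "steps": [0,0,0,0,0,-0.0005,-1,0,0,0,0,0,-0.001,-1,0,0,0,0,0,-0.0015,-1,0,0,0,0,0,-0.002,-1,0,0,0,0,0,-0.002,-1,0,0,0,0,0,-0.002,-1,0,0,0,0,0,-0.002,-1,0,0,0,0,0,-0.002,-1,0,0,0,0,0,-0.002,-1,0,0,0,0,0,-0.002,-1]
}}

```text
clock: 6.35
position: [0.4215, -0.2025, 0.0679]
ee_rot: [0.0, 0.0, 1.0, -0.0]
contact_force: [-1.5, 0.2, 7.3]
width: 0.0524
gripper_force: 27.8
```

Contact is felt, so I'll release and rise.

Emit:
{"fn": "move_arm", "kwargs": {
  "steps": [0,0,0,0,0,0,0.4,0,0,0,0,0,0,0.7,0,0,0,0,0,0,1,0,0,0,0,0,0,1,0,0,0,0,0,0,1,0,0,0,0,0,0.02,1,0,0,0,0,0,0.05,1,0,0,0,0,0,0.1,1,0,0,0,0,0,0.15,1,0,0,0,0,0,0.2,1]
}}

```text
clock: 7.35
position: [0.421, -0.2021, 0.2692]
ee_rot: [-0.0, 0.0, 1.0, 0.0]
contact_force: [1.7, -0.9, -0.2]
width: 0.0855
gripper_force: 0.0
```

Run:
```python
from h import *
S=grab('side');T=grab('top');print(manip.get_state()['position'])
cv2.imwrite('pics/c3.png',np.vstack([cv2.resize(S['pixels'][180:480,150:470],(640,600))[:300*2]]))
a=S['pixels'][320:480,220:400];b=T['pixels'][190:330,250:520]
cv2.imwrite('pics/c3.png',np.hstack([cv2.resize(a,(360,320)),cv2.resize(b,(434,225),interpolation=2) if 0 else cv2.copyMakeBorder(cv2.resize(b,(434,225)),0,95,0,0,0)]))
```

```text
[ 0.42480293 -0.20457354  0.27440496]
```

View pics/c3.png

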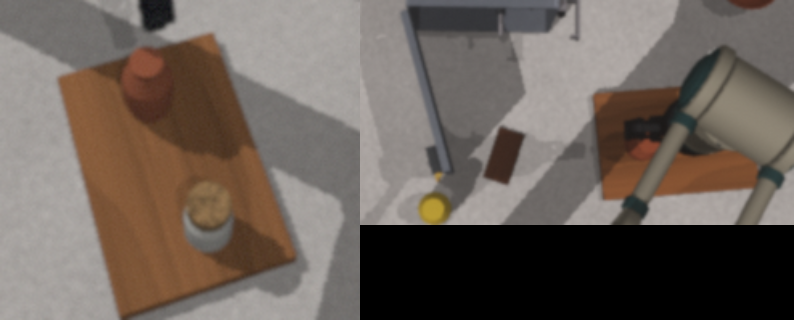

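The vase stands upright on the board, at (148,85) in the side crop, and the jar hasn't moved. Next I work out the door-arc waypoints.

```bash
cat >> h.py <<'E'
yaw=-.041;CX=np.array([np.cos(yaw),np.sin(yaw)]);CY=np.array([-CX[1],CX[0]]);H=np.array([.618,.169])
def push(th,g=0,r=.175):
    return H+r*(-np.cos(th)*CY-np.sin(th)*CX)+(.017+g)*(-np.cos(th)*CX+np.sin(th)*CY), (yaw-th)/(2*np.pi)
E
python3 - <<'E'
from h import *
for th,g in[(1.286,.05),(1.286,.01),(1.286,0)]+[(t,0) for t in np.arange(1.25,.0,-.05)]+[(0,0)]:
    p,r=push(th,g);print(round(th,3),g,p.round(4),round(r,4))
E
```

```text
1.286 0.05 [0.432  0.1918] -0.2112
1.286 0.01 [0.4417 0.153 ] -0.2112
1.286 0 [0.4441 0.1433] -0.2112
1.25 0 [0.4451 0.137 ] -0.2055
1.2 0 [0.4469 0.1284] -0.1975
1.15 0 [0.4492 0.1199] -0.1896
1.1 0 [0.4518 0.1115] -0.1816
1.05 0 [0.4549 0.1033] -0.1736
1.0 0 [0.4584 0.0952] -0.1657
0.95 0 [0.4623 0.0873] -0.1577
0.9 0 [0.4666 0.0797] -0.1498
0.85 0 [0.4712 0.0722] -0.1418
0.8 0 [0.4762 0.065 ] -0.1338
0.75 0 [0.4816 0.058 ] -0.1259
0.7 0 [0.4873 0.0514] -0.1179
0.65 0 [0.4934 0.045 ] -0.11
0.6 0 [0.4997 0.0389] -0.102
0.55 0 [0.5064 0.0332] -0.0941
0.5 0 [0.5133 0.0277] -0.0861
0.45 0 [0.5205 0.0227] -0.0781
0.4 0 [0.5279 0.018 ] -0.0702
0.35 0 [0.5356 0.0137] -0.0622
0.3 0 [0.5435 0.0098] -0.0543
0.25 0 [0.5515 0.0062] -0.0463
0.2 0 [0.5597 0.0031] -0.0384
0.15 0 [5.681e-01 4.000e-04] -0.0304
0.1 0 [ 0.5766 -0.0019] -0.0224
0.05 0 [ 0.5852 -0.0037] -0.0145
0 0 [ 0.5938 -0.0052] -0.0065
```

Emit:
{"fn": "move_arm", "kwargs": {
  "steps": [0,0,-0.021,0.001,0.039,0,-1,0,0,-0.042,0.002,0.079,0,-1,0,0,-0.063,0.003,0.118,0,-1,0,0,-0.084,0.004,0.158,0,-1,0,0,-0.105,0.005,0.197,0,-1,0,0,-0.127,0.006,0.236,0,-1,0,0,-0.148,0.007,0.276,0,-1,0,0,-0.169,0.008,0.315,0,-1,0,0,-0.19,0.009,0.355,0,-1,0,0,-0.211,0.011,0.394,0,-1]
}}

```text
clock: 8.45
position: [0.4318, 0.1898, 0.2665]
ee_rot: [-0.0, 0.614, 0.79, -0.0]
contact_force: [0.3, -0.3, -0.2]
width: -0.0002
gripper_force: 0.0
```

Emit:
{"fn": "move_arm", "kwargs": {
  "steps": [0,0,0,0,0,0,-1,0,0,0,0,0,-0.02,-1,0,0,0,0,0,-0.045,-1,0,0,0,0,0,-0.07,-1,0,0,0,0,0,-0.085,-1,0,0,0,0.003,-0.01,-0.085,-1,0,0,0,0.006,-0.02,-0.085,-1,0,0,0,0.008,-0.03,-0.085,-1,0,0,0,0.01,-0.037,-0.085,-1,0,0,0,0.01,-0.039,-0.085,-1]
}}

```text
clock: 9.45
position: [0.4433, 0.1482, 0.1831]
ee_rot: [0.001, 0.612, 0.791, 0.001]
contact_force: [-1.2, 0.7, 0.1]
width: -0.0001
gripper_force: 0.0
```

Run:
```python
from h import *
T=grab('top');print({k:v for k,v in manip.get_state().items() if k in('position','ee_rot','contact_force','qpos')})
cv2.imwrite('pics/c4.png',cv2.resize(T['pixels'][180:330,220:400],(720,600)))
```

```text
{'qpos': array([ 1.74200624e-01,  1.62934152e-01,  1.83019002e+00, -2.15908071e-04,
        1.14715695e+00, -7.95613600e-02]), 'position': array([0.44293801, 0.1483472 , 0.18296468]), 'ee_rot': array([5.14067924e-04, 6.11909573e-01, 7.90927453e-01, 4.18876497e-04]), 'contact_force': array([0.35914352, 0.05236525, 0.14445299])}
```

View pics/c4.png

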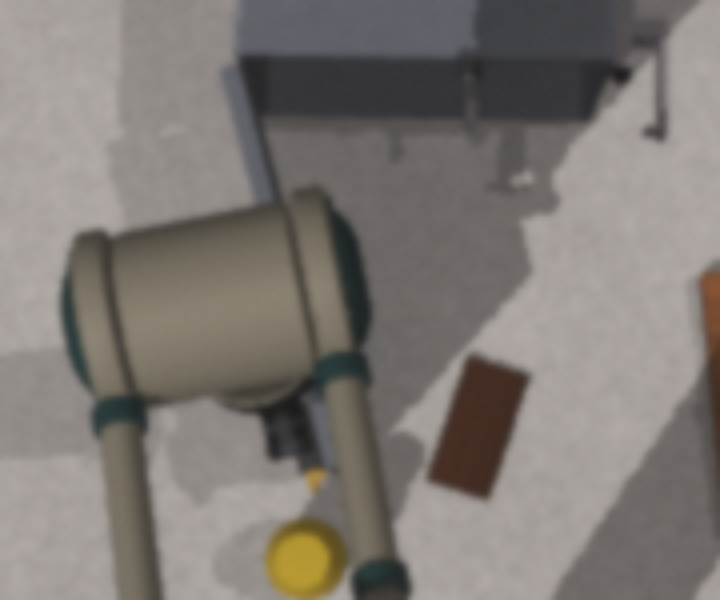

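Emit:
{"fn": "move_arm", "kwargs": {
  "steps": [0,0,0.003,0.0025,-0.0125,0,-1,0,0,0.0055,0.003,-0.016,0,-1,0,0,0.0135,0.005,-0.0245,0,-1,0,0,0.0215,0.007,-0.033,0,-1,0,0,0.0295,0.01,-0.0415,0,-1,0,0,0.0375,0.013,-0.0497,0,-1,0,0,0.0455,0.0165,-0.0578,0,-1,0,0,0.053,0.0203,-0.0657,0,-1,0,0,0.061,0.0246,-0.0733,0,-1,0,0,0.069,0.0292,-0.0808,0,-1]
}}

```text
clock: 10.5
position: [0.4715, 0.0699, 0.1826]
ee_rot: [-0.001, 0.426, 0.905, 0.002]
contact_force: [-1.1, 4.4, 0.4]
width: 0.0004
gripper_force: 1.8
```

Emit:
{"fn": "move_arm", "kwargs": {
  "steps": [0,0,0.008,0.005,-0.0072,0,-1,0,0,0.016,0.0104,-0.0142,0,-1,0,0,0.024,0.0161,-0.0208,0,-1,0,0,0.032,0.0222,-0.0272,0,-1,0,0,0.04,0.0285,-0.0333,0,-1,0,0,0.048,0.0352,-0.039,0,-1,0,0,0.056,0.0421,-0.0445,0,-1,0,0,0.064,0.0493,-0.0495,0,-1,0,0,0.072,0.0567,-0.0542,0,-1,0,0,0.08,0.0644,-0.0585,0,-1]
}}

```text
clock: 11.5
position: [0.5358, 0.0104, 0.1824]
ee_rot: [-0.001, 0.187, 0.982, 0.0]
contact_force: [-1.7, 0.6, 1.1]
width: 0.0001
gripper_force: 0.5
```

Emit:
{"fn": "move_arm", "kwargs": {
  "steps": [0,0,0.003,0.0031,-0.0016,0,-1,0,0,0.0065,0.0063,-0.0031,0,-1,0,0,0.0095,0.0095,-0.0047,0,-1,0,0,0.0125,0.0127,-0.0061,0,-1,0,0,0.016,0.0159,-0.0075,0,-1,0,0,0.019,0.0192,-0.0088,0,-1,0,0,0.022,0.0225,-0.01,0,-1,0,0,0.0255,0.0258,-0.0112,0,-1,0,0,0.0285,0.0291,-0.0123,0,-1,0,0,0.032,0.0325,-0.0133,0,-1]
}}

```text
clock: 12.5
position: [0.5682, -0.0033, 0.1823]
ee_rot: [-0.001, 0.088, 0.996, 0.0]
contact_force: [-3.8, 1.6, 2.5]
width: 0.0003
gripper_force: 1.5
```

Emit:
{"fn": "move_arm", "kwargs": {
  "steps": [0,0,0.001,0.001,-0.0003,0,-1,0,0,0.002,0.002,-0.0006,0,-1,0,0,0.003,0.003,-0.0008,0,-1,0,0,0.004,0.004,-0.001,0,-1,0,0,0.005,0.005,-0.0013,0,-1,0,0,0.006,0.006,-0.0016,0,-1,0,0,0.007,0.007,-0.0019,0,-1,0,0,0.008,0.008,-0.0022,0,-1,0,0,0.008,0.0085,-0.0023,0,-1,0,0,0.008,0.0085,-0.0023,0,-1]
}}

```text
clock: 13.5
position: [0.5771, -0.0056, 0.1823]
ee_rot: [0.0, 0.064, 0.998, -0.0]
contact_force: [-2.9, -0.7, 1.3]
width: 0.0003
gripper_force: 1.6
```

Emit:
{"fn": "move_arm", "kwargs": {
  "steps": [0,0,0,0.0003,0,0,-1,0,0,0.0005,0.0006,-0.0001,0,-1,0,0,0.001,0.0009,-0.0002,0,-1,0,0,0.001,0.0012,-0.0003,0,-1,0,0,0.0015,0.0015,-0.0004,0,-1,0,0,0.002,0.0018,-0.0005,0,-1,0,0,0.002,0.002,-0.0005,0,-1,0,0,0.002,0.002,-0.0005,0,-1,0,0,0.002,0.002,-0.0005,0,-1,0,0,0.002,0.002,-0.0005,0,-1]
}}

```text
clock: 14.5
position: [0.5791, -0.0061, 0.1823]
ee_rot: [0.0, 0.058, 0.998, 0.0]
contact_force: [-4.7, -1.3, 1.2]
width: -0.0004
gripper_force: 1.7
```

Emit:
{"fn": "move_arm", "kwargs": {
  "steps": [0,0,0,0.0003,0,0,-1,0,0,0.0005,0.0006,-0.0001,0,-1,0,0,0.001,0.0009,-0.0002,0,-1,0,0,0.001,0.0012,-0.0003,0,-1,0,0,0.0015,0.0015,-0.0004,0,-1,0,0,0.002,0.0018,-0.0005,0,-1,0,0,0.002,0.002,-0.0005,0,-1,0,0,0.002,0.002,-0.0005,0,-1,0,0,0.002,0.002,-0.0005,0,-1,0,0,0.002,0.002,-0.0005,0,-1]
}}

```text
clock: 15.5
position: [0.5811, -0.0066, 0.1823]
ee_rot: [0.0, 0.051, 0.999, 0.0]
contact_force: [-4.5, -1.6, 0.7]
width: -0.0001
gripper_force: 1.8
```

Run:
```python
from h import *
S=grab('side');cv2.imwrite('pics/c5.png',cv2.resize(S['pixels'][160:320,230:450],(720,523)))
```

```text
(no output)
```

View pics/c5.png

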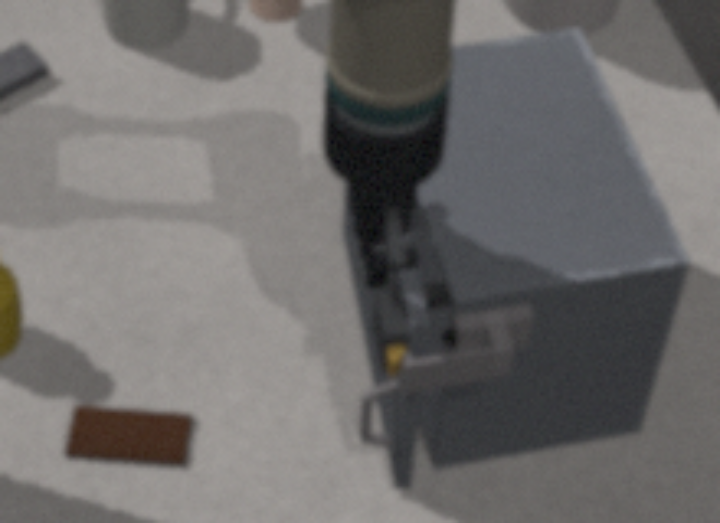

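The picture shows the door nearly closed. The brass tongue at (397,358) is just short of the keeper's nose, so I'll keep going in small steps.

Emit:
{"fn": "move_arm", "kwargs": {
  "steps": [0,0,0,0.0003,0,0,-1,0,0,0.0005,0.0006,-0.0001,0,-1,0,0,0.001,0.0009,-0.0002,0,-1,0,0,0.001,0.0012,-0.0003,0,-1,0,0,0.0015,0.0015,-0.0003,0,-1,0,0,0.0015,0.0015,-0.0003,0,-1,0,0,0.0015,0.0015,-0.0003,0,-1,0,0,0.0015,0.0015,-0.0003,0,-1,0,0,0.0015,0.0015,-0.0003,0,-1,0,0,0.0015,0.0015,-0.0003,0,-1]
}}

```text
clock: 16.55
position: [0.5826, -0.0069, 0.1823]
ee_rot: [0.0, 0.047, 0.999, 0.0]
contact_force: [-4.2, -2.0, -0.1]
width: -0.0002
gripper_force: 1.8
```

Emit:
{"fn": "move_arm", "kwargs": {
  "steps": [0,0,0,0.0003,0,0,-1,0,0,0.0005,0.0006,-0.0001,0,-1,0,0,0.001,0.0009,-0.0002,0,-1,0,0,0.001,0.0012,-0.0003,0,-1,0,0,0.0015,0.0015,-0.0003,0,-1,0,0,0.0015,0.0015,-0.0003,0,-1,0,0,0.0015,0.0015,-0.0003,0,-1,0,0,0.0015,0.0015,-0.0003,0,-1,0,0,0.0015,0.0015,-0.0003,0,-1,0,0,0.0015,0.0015,-0.0003,0,-1]
}}

```text
clock: 17.55
position: [0.5831, -0.0071, 0.1823]
ee_rot: [-0.001, 0.042, 0.999, 0.0]
contact_force: [-5.9, -0.9, 1.8]
width: 0.0002
gripper_force: 3.0
```

Emit:
{"fn": "move_arm", "kwargs": {
  "steps": [0,0,0,0.0002,0,0,-1,0,0,0,0.0004,-0.0001,0,-1,0,0,0.0005,0.0006,-0.0001,0,-1,0,0,0.0005,0.0008,-0.0002,0,-1,0,0,0.001,0.001,-0.0002,0,-1,0,0,0.001,0.001,-0.0002,0,-1,0,0,0.001,0.001,-0.0002,0,-1,0,0,0.001,0.001,-0.0002,0,-1,0,0,0.001,0.001,-0.0002,0,-1,0,0,0.001,0.001,-0.0002,0,-1]
}}

```text
clock: 18.55
position: [0.5833, -0.0072, 0.1823]
ee_rot: [-0.002, 0.039, 0.999, 0.0]
contact_force: [-8.4, -0.3, 3.1]
width: -0.0001
gripper_force: 3.9
```

Emit:
{"fn": "move_arm", "kwargs": {
  "steps": [0,0,0,0.0002,0,0,-1,0,0,0,0.0004,-0.0001,0,-1,0,0,0.0005,0.0006,-0.0001,0,-1,0,0,0.0005,0.0008,-0.0002,0,-1,0,0,0.001,0.001,-0.0002,0,-1,0,0,0.001,0.001,-0.0002,0,-1,0,0,0.001,0.001,-0.0002,0,-1,0,0,0.001,0.001,-0.0002,0,-1,0,0,0.001,0.001,-0.0002,0,-1,0,0,0.001,0.001,-0.0002,0,-1]
}}

```text
clock: 19.55
position: [0.5839, -0.0074, 0.1823]
ee_rot: [-0.002, 0.036, 0.999, 0.0]
contact_force: [-8.7, -1.0, 4.3]
width: 0.0003
gripper_force: 4.3
```

Emit:
{"fn": "move_arm", "kwargs": {
  "steps": [0,0,0,0.0002,0,0,-1,0,0,0,0.0004,-0.0001,0,-1,0,0,0.0005,0.0006,-0.0001,0,-1,0,0,0.0005,0.0008,-0.0002,0,-1,0,0,0.001,0.001,-0.0002,0,-1,0,0,0.001,0.001,-0.0002,0,-1,0,0,0.001,0.001,-0.0002,0,-1,0,0,0.001,0.001,-0.0002,0,-1,0,0,0.001,0.001,-0.0002,0,-1,0,0,0.001,0.001,-0.0002,0,-1]
}}

```text
clock: 20.55
position: [0.5845, -0.0075, 0.1823]
ee_rot: [-0.003, 0.033, 0.999, 0.0]
contact_force: [-9.4, -0.7, 3.8]
width: -0.0002
gripper_force: 4.7
```

Emit:
{"fn": "move_arm", "kwargs": {
  "steps": [0,0,0,0.0002,0,0,-1,0,0,0,0.0004,-0.0001,0,-1,0,0,0.0005,0.0006,-0.0001,0,-1,0,0,0.0005,0.0008,-0.0002,0,-1,0,0,0.001,0.001,-0.0002,0,-1,0,0,0.001,0.001,-0.0002,0,-1,0,0,0.001,0.001,-0.0002,0,-1,0,0,0.001,0.001,-0.0002,0,-1,0,0,0.001,0.001,-0.0002,0,-1,0,0,0.001,0.001,-0.0002,0,-1]
}}

```text
clock: 21.55
position: [0.5852, -0.0077, 0.1823]
ee_rot: [-0.003, 0.029, 1.0, 0.0]
contact_force: [-10.8, -0.2, 4.4]
width: -0.0002
gripper_force: 5.1
```

Emit:
{"fn": "move_arm", "kwargs": {
  "steps": [0,0,0,0.0002,0,0,-1,0,0,0,0.0004,-0.0001,0,-1,0,0,0.0005,0.0006,-0.0001,0,-1,0,0,0.0005,0.0008,-0.0002,0,-1,0,0,0.001,0.001,-0.0002,0,-1,0,0,0.001,0.001,-0.0002,0,-1,0,0,0.001,0.001,-0.0002,0,-1,0,0,0.001,0.001,-0.0002,0,-1,0,0,0.001,0.001,-0.0002,0,-1,0,0,0.001,0.001,-0.0002,0,-1]
}}

```text
clock: 22.55
position: [0.589, -0.0082, 0.1823]
ee_rot: [-0.0, 0.026, 1.0, 0.0]
contact_force: [-4.0, -0.6, 0.3]
width: -0.0003
gripper_force: 2.2
```

The force dropped from 10.8 N to 4 N with a jump of about 4 mm, so the latch has snapped. I'll back off 30 mm and check that it holds.

Emit:
{"fn": "move_arm", "kwargs": {
  "steps": [0,0,0,0.0004,0,0,-1,0,0,0,0.0008,0,0,-1,0,0,0,0.0008,0,0,-1,0,0,0,0.0008,0,0,-1,0,0,0,0,0,0,-1,0,0,0,-0.001,0,0,-1,0,0,0,-0.002,0,0,-1,0,0,0,-0.003,0,0,-1,0,0,0,-0.004,0,0,-1,0,0,0,-0.005,0,0,-1]
}}

```text
clock: 23.55
position: [0.5846, -0.0081, 0.1826]
ee_rot: [0.001, 0.026, 1.0, 0.0]
contact_force: [-0.3, 0.3, 0.3]
width: 0.0001
gripper_force: 0.0
```

Emit:
{"fn": "move_arm", "kwargs": {
  "steps": [0,0,0,-0.005,0,0,-1,0,0,0,-0.01,0,0,-1,0,0,0,-0.02,0,0,-1,0,0,0,-0.04,0,0,-1,0,0,0,-0.06,0,0,-1,0,0,0,-0.09,0,0,-1,0,0,0,-0.12,0.01,0.03,-1,0,0,0,-0.15,0.03,0.06,-1,0,0,0,-0.17,0.05,0.08,-1,0,0,0,-0.18,0.06,0.09,-1]
}}

```text
clock: 24.55
position: [0.4022, 0.0528, 0.2742]
ee_rot: [0.001, 0.026, 1.0, 0.0]
contact_force: [0.0, -0.3, 0.0]
width: 0.0001
gripper_force: 0.0
```

Run:
```python
from h import *
S=grab('side');T=grab('top');a=cv2.resize(S['pixels'][160:480,200:460],(406,500));b=cv2.resize(T['pixels'][120:330,250:410],(381,500))
cv2.imwrite('pics/c6.png',np.hstack([a,b]));print(manip.get_state()['contact_force'])
```

```text
[ 0.37066107 -0.60106418  0.04052054]
```

View pics/c6.png

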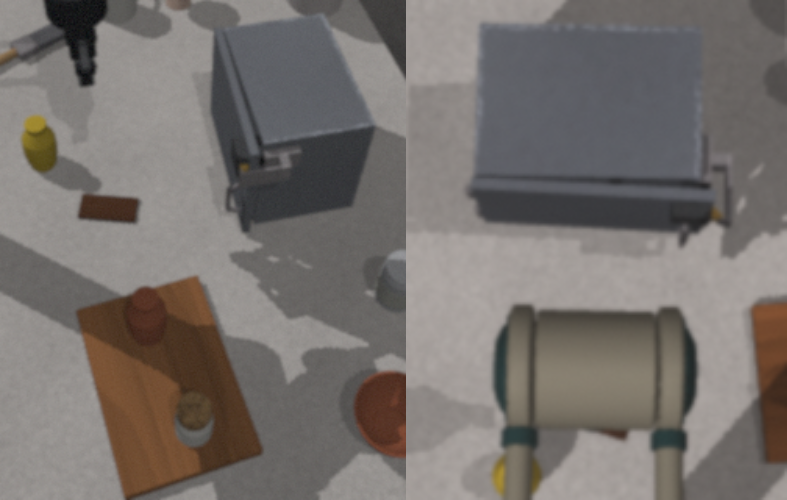

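The door stays flush with the tongue behind the keeper, at (245,168) in the side part. The vase is upright on the board at (146,315), and the arm is clear of everything.

```bash
python3 -c "
from rig import manip
print(manip.sign_off())"
```

```text
the job is handed in; nothing more can be done
None
```

The vase stands upright on the ware board and the door is shut and holding on its own latch; the push peaked at about 12 N in the readings between moves, and the job was handed in at about 25 s.

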